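Mix the blue paint and tip the bottle to inspect it

ROBOT

A 7-joint arm with a two-finger parallel gripper is mounted at the origin on the work surface. World frame = base frame: x ahead of the robot, y to its left, z up, the work surface at z = 0. Lengths are in m, angles in rad, forces in N, time in s.
With the tool pointing down it reaches from about 0.35 to 0.9 m from the base axis. Payload 8.1 kg.
Tool frame: the origin (TCP) lies between the finger pads; the fingertips stand 17 mm ahead of it and the grasp point (between the pads) lies 2 mm behind it; z points along the fingers, y is the direction in which the jaws open and shut (so a half turn about z gives the same grasp; the last joint's range is limited). The gripper opens to 92 mm and grips with 3 to 60 N. Pads are 19 mm wide; open, the fingers measure 130 mm over their backs; the gripper's body (75 mm by 190 mm) begins 47 mm behind the grasp point.
Start: joints at [1.137, 0.434, 0.025, 1.573, -0.012, 1.134, -0.075], TCP at [0.203, -0.591, 0.244] pointing down, gripper open.
Joint ranges: [-2.62, 2.62], [-0.44, 2.09], [-1.27, 1.32], [0.08, 2.57], [-1.32, 4.46], [0.12, 2], [-2.74, 2.74]. Speed limits (rad/s): [2.22, 2.22, 3.01, 3.01, 3.14, 3.14, 3.14].

INTERFACE

Orientations are given as a rotation vector (axis times angle).
In Python, from cell import arm gives the robot as it stands. The module is installed in compiled form; this text tells all that it offers.
- The arm moves only by the shell command python3 -m crank 'ROWS' [FORCE]. ROWS is JSON, a list of rows, each a list of 5 numbers: the opening, from 0 (shut) to 1 (fully open), then the shift along the world's x, y, z normalised to -1 to 1, where 1 is 40 cm, then the turn about the world's z normalised to -1 to 1, where 1 is 60 degrees. In form: [[fingers, tx, ty, tz, twist], ...]. A call has exactly 8 rows; each row shifts and turns the commanded pose from where the row before left it; what a row does not reach is not made up. A row lasts 1/12 s, in which the tool goes at most 41.7 mm and 7.16 degrees, less where a joint would pass 70% of its speed; a pose out of reach is approached as far as the arm can. A call with a number of a shift or a turn outside -1 to 1 is refused whole. A call with a gripper value outside its range is refused whole. The fingers move at their own pace and stop on an object; FORCE is the grip in N (left out, the last holds). Time passes only in rows, so rows that do not move let the fingers close, or fill a call up. It gives the time, the measured TCP pose, the force and the opening at its end, in the units of the state.
- arm.observe(): the state, without advancing time (a new reading comes with each control period).
- arm.get_image(name): name is "scene" or "top" or "wrist"; returns the picture (384x512x3 uint8, red, green, blue); there is no depth.
- arm.get_calibration(name): a dict with "intrinsics" (3x3 intrinsics, pixels), "extrinsics" (4x4, takes a point from camera to world coordinates). Camera axes: x right, y down, z forward; pixel columns grow to the right and rows downward; lengths in m; the calibration is good to about 2 mm. A picture is of the moment at which its call begins: read the wrist's pose just before it. get_calibration takes no time and is no camera call; for the wrist camera it gives the pose at the moment of the call.
- arm.sign_off(): hands the job in, once; it reports no verdict.
The state is a dict: "clock": time; "joints": joint angles; "dq": joint speeds; "joint_efforts": joint torques, N m; "position": TCP position; "ee_rot": TCP orientation; "force": force on the tool from outside, world axes, zero at the start; "ft_torque": the same for the moment, N m; "width": opening from 0.0 (shut) to 1.0 (fully open).
Only numpy, scipy, OpenCV 4.12 (cv2) and the standard library are available. Lean on these libraries where they do the work, as an engineer would, in place of code of your own. Each camera call takes 0.05 s, during which the arm holds its last target.

TASK

Draw the blue paint bottle out of the rack, hold it upright on the middle of the mixer's round rubber pad and press down until the pad is fully depressed for about a second. Then lift it off and finish still holding it in the gripper, steady, about 30 cm above the bench and tipped over by about 60 degrees from upright, cap end still the higher, so the underside can be inspected. Do not let go of it, and leave the red and yellow bottles, the model lorry and the bare chassis where they are.

Things in the scene. Friction and masses are not known exactly. Their poses are not given: they have to be found in the camera images.
- blue: Closed hobby paint bottle, loose, blue, white cap: a straight cylinder 34 mm in diameter from 0 to 88 mm, then a tapering cap 23 to 19 mm in diameter up to 115 mm; about 70 g. Starts upright in one of the rack's three wells, with 8 mm of rack under it and its lowest 35 mm inside the well. Origin: centre of its underside; z points to the cap.
- blue_mid (a point): Point on the blue bottle's axis, 50 mm above its underside.
- red: Closed hobby paint bottle, loose, red, white cap: a straight cylinder 34 mm in diameter from 0 to 88 mm, then a tapering cap 23 to 19 mm in diameter up to 115 mm; about 70 g. Starts upright in one of the rack's three wells, with 8 mm of rack under it and its lowest 35 mm inside the well. Origin: centre of its underside; z points to the cap. To be left in the rack.
- yellow: Closed hobby paint bottle, loose, yellow, white cap: a straight cylinder 34 mm in diameter from 0 to 88 mm, then a tapering cap 23 to 19 mm in diameter up to 115 mm; about 70 g. Starts upright in one of the rack's three wells, with 8 mm of rack under it and its lowest 35 mm inside the well. Origin: centre of its underside; z points to the cap. To be left in the rack.
- rack: Fixed plywood paint rack, 70 (x) x 250 (y) x 43 (z) mm, with three round wells 38 mm in diameter and 35 mm deep at y = -80, 0 and +80 mm on its centre line. Origin: centre of its underside on the bench; z up. Bottles stand in the wells in any order.
- mixer: Fixed grey touch mixer, housing 110 x 110 mm, 70 mm tall, with a round black rubber pad on top. Origin: centre of its underside on the bench; z up. It may stand left or right of the rack.
- pad_top (a point): Centre of the pad's flat upper face (68 mm in diameter), 90 mm above the bench when not pressed; moves down with the pad.
- pad (a joint): Travel of the mixer's sprung pad, straight down: 0 = up, 0.008 m = fully depressed (hard stop). It takes about 1.2 N to start and 5.2 N to reach the stop; it springs back up when released.
- lorry: Loose model lorry with blue box body and white cab, 50 (x) x 145 (y) x 64 (z) mm, 220 g, standing on the bench beyond the rack and mixer. Origin: centre of its underside; y along its length.
- chassis: Loose black model chassis with six wheels, 48 (x) x 120 (y) x 27 (z) mm, 120 g, standing on the bench beyond the rack and mixer. Origin: centre of its underside; y along its length.
There are look-alikes about, which are no part of the job. Several things have the shape of the mixer; the one meant has the colours described above.

How it is judged:
By the outcome, as a careful person would: the job done as asked, in the order asked, and still so for the second after the job is handed in, while the arm keeps its last pose, push and grip.
It also fails if it takes over 45 s, if anything falls off the work surface, if the arm or the gripper's body presses on something with over 40 N, if the wrist force passes 120 N, or if a joint passes its speed limit or range.

## Working session

There is one attempt and no reset: what is moved stays moved. The work goes in short steps, Python scripts to look and compute and a shell command to move; the robot and the scene stay as the last step left them, time stands still between calls to the robot, and variables do not carry over. Pictures are saved under pics/ and viewed, and the job is handed in when it is done.

```bash
mkdir -p pics; cat > h.py <<'E'
import numpy as np, cv2
from cell import arm
def snap(n,fn):
    im=arm.get_image(n); cv2.imwrite('pics/'+fn,cv2.cvtColor(im,cv2.COLOR_RGB2BGR)); return im
def ray(n,uv,z=None,cal=None):
    c=cal or arm.get_calibration(n); K=np.array(c['intrinsics']);T=np.array(c['extrinsics'])
    d=T[:3,:3]@np.linalg.inv(K)@np.array([uv[0],uv[1],1.]); o=T[:3,3]
    return o+d*(z-o[2])/d[2] if z is not None else (o,d)
def proj(n,p,cal=None):
    c=cal or arm.get_calibration(n); K=np.array(c['intrinsics']);T=np.linalg.inv(np.array(c['extrinsics']))
    q=K@(T[:3,:3]@np.array(p)+T[:3,3]); return q[:2]/q[2]
E
python3 - <<'E'
from h import *
np.set_printoptions(precision=3,suppress=True)
for n in ['scene','top','wrist']:
    snap(n,n+'0.png'); print(n,np.array(arm.get_calibration(n)['extrinsics'])[:3])
print(arm.observe())
E
```

```text
scene [[ 0.6    0.666 -0.444  1.042]
 [ 0.8   -0.493  0.341 -0.455]
 [ 0.008 -0.559 -0.829  1.082]]
top [[-0.011 -0.981  0.195  0.287]
 [-1.     0.012  0.006 -0.017]
 [-0.008 -0.195 -0.981  1.193]]
wrist [[ 0.325 -0.902 -0.284  0.28 ]
 [-0.946 -0.31  -0.097 -0.565]
 [-0.001  0.3   -0.954  0.384]]
{'clock': 0.15, 'joints': array([ 1.137,  0.435,  0.025,  1.574, -0.012,  1.134, -0.075]), 'dq': array([ 0.   , -0.002,  0.001, -0.003, -0.002,  0.   ,  0.001]), 'joint_efforts': array([  0.002, -66.826,   0.986, -31.469,  -0.06 ,   0.039,   0.   ]), 'position': array([ 0.203, -0.591,  0.243]), 'ee_rot': array([-3.098, -0.517,  0.001]), 'force': array([ 0.29 , -0.22 , -0.145]), 'ft_torque': array([0.014, 0.019, 0.013]), 'width': 1.0021711192245542}
```

View pics/scene0.png

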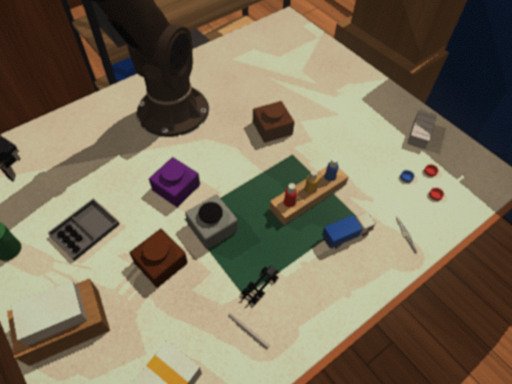

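View pics/top0.png

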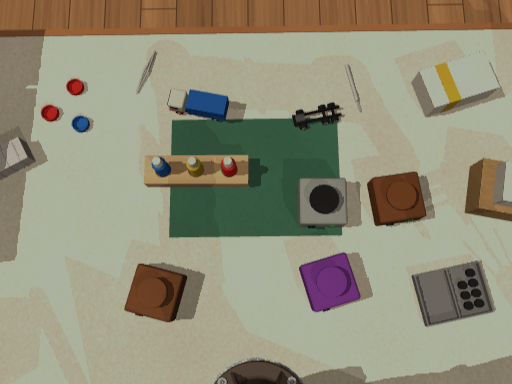

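View pics/wrist0.png

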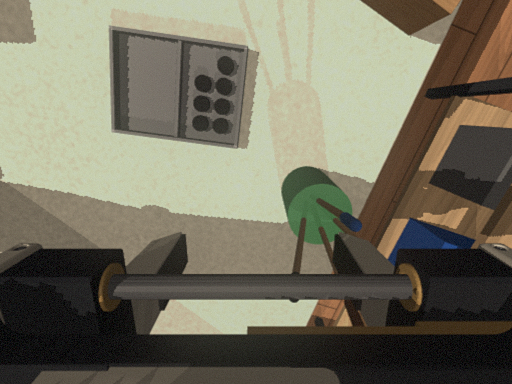

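Candidates (top view):
- **Bottle:** blue bottle in the rack (161,167), red (229,167), yellow (194,166), loose blue disc (81,124), blue lorry (207,104).
- **Mixer shapes:** grey with black pad (323,201), brown (156,293), brown (397,198), purple (330,282).

By the description I choose the rack's blue bottle with the white cap and the grey mixer. I'll check both in a close crop and measure them.

```bash
python3 - <<'E'
from h import *
np.set_printoptions(precision=4,suppress=True)
t=cv2.imread('pics/top0.png'); s=cv2.imread('pics/scene0.png')
a=cv2.resize(t[140:240,135:360],None,fx=3.4,fy=3.4,interpolation=cv2.INTER_CUBIC)
b=cv2.resize(s[140:250,180:360],None,fx=2.2,fy=2.2,interpolation=cv2.INTER_CUBIC)
c=np.zeros((a.shape[0]+b.shape[0],max(a.shape[1],b.shape[1]),3),np.uint8); c[:a.shape[0],:a.shape[1]]=a; c[a.shape[0]:,:b.shape[1]]=b
cv2.imwrite('pics/crop.png',c); print(c.shape)
def comps(m,off):
    n,l,st,ce=cv2.connectedComponentsWithStats(m.astype(np.uint8))
    return [(st[i,4],ce[i]+off,st[i,:4]) for i in range(1,n) if st[i,4]>8]
# pad
for n,im,(x0,y0,x1,y1) in [('top',t,(300,178,347,225)),('scene',s,(190,195,230,235))]:
    cr=im[y0:y1,x0:x1]; m=cr.max(2)<45
    for k in comps(m,(x0,y0)): print(n,'pad',k[0],k[1],ray(n,k[1],.09))
for n,im,(x0,y0,x1,y1) in [('top',t,(145,148,245,190)),('scene',s,(270,155,350,210))]:
    hsv=cv2.cvtColor(im,cv2.COLOR_BGR2HSV)[y0:y1,x0:x1]
    m=(hsv[...,2]>150)&(hsv[...,1]<60)
    for k in comps(m,(x0,y0)): print(n,'cap',k, ray(n,k[1],.11))
    for nm,lo,hi in [('blue',95,125),('yel',22,32)]:
        m=(hsv[...,0]>lo)&(hsv[...,0]<hi)&(hsv[...,1]>90)
        for k in comps(m,(x0,y0)): print(n,nm,k,ray(n,k[1],.096))
cr=cv2.cvtColor(t,cv2.COLOR_BGR2HSV)[145:195,135:260]
m=((cr[...,0]>8)&(cr[...,0]<22)&(cr[...,1]>60)&(cr[...,2]>120)).astype(np.uint8)
cs,_=cv2.findContours(m,0,1); c=max(cs,key=cv2.contourArea); r=cv2.minAreaRect(c); bx=cv2.boxPoints(r)+(135,145); print(r); 
for p in bx: print('rack',p,ray('top',p,.043))
E
```

```text
(582, 765, 3)
top pad 655 [324.0153 198.8931] [ 0.483  -0.1594  0.09  ]
scene pad 397 [209.9975 213.1159] [ 0.4914 -0.1637  0.09  ]
scene pad 33 [224.0909 232.1515] [ 0.5632 -0.1669  0.09  ]
top cap (np.int32(182), array([157.5, 151. ]), array([ 0,  0, 26,  7], dtype=int32)) [0.5952 0.2185 0.11  ]
top cap (np.int32(54), array([155.5926, 160.2407]), array([7, 8, 8, 9], dtype=int32)) [0.5735 0.2222 0.11  ]
top cap (np.int32(43), array([191.0233, 160.1163]), array([43,  9,  7,  7], dtype=int32)) [0.5727 0.1416 0.11  ]
top cap (np.int32(46), array([226.9348, 160.0652]), array([79,  9,  7,  7], dtype=int32)) [0.5718 0.06   0.11  ]
top cap (np.int32(68), array([155.3824, 188.0441]), array([ 0, 37, 25,  5], dtype=int32)) [0.509  0.2208 0.11  ]
top blue (np.int32(161), array([162.472 , 168.6584]), array([ 7, 10, 19, 19], dtype=int32)) [0.557  0.2089 0.096 ]
top yel (np.int32(22), array([187.7273, 165.3636]), array([41, 12,  6, 10], dtype=int32)) [0.5641 0.1511 0.096 ]
scene cap (np.int32(568), array([328.3239, 161.8539]), array([33,  0, 47, 24], dtype=int32)) [0.562  0.2069 0.11  ]
scene cap (np.int32(24), array([291.2917, 185.9583]), array([19, 29,  6,  5], dtype=int32)) [0.5638 0.0639 0.11  ]
scene blue (np.int32(108), array([330.7222, 172.6759]), array([56, 10, 12, 15], dtype=int32)) [0.5889 0.1945 0.096 ]
((60.5, 24.0), (28.0, 103.0), 90.0)
rack [144. 155.] [0.6047 0.2655 0.043 ]
rack [247. 155.] [0.6014 0.0163 0.043 ]
rack [247. 183.] [0.5322 0.0168 0.043 ]
rack [144. 183.] [0.5354 0.2631 0.043 ]
```

View pics/crop.png

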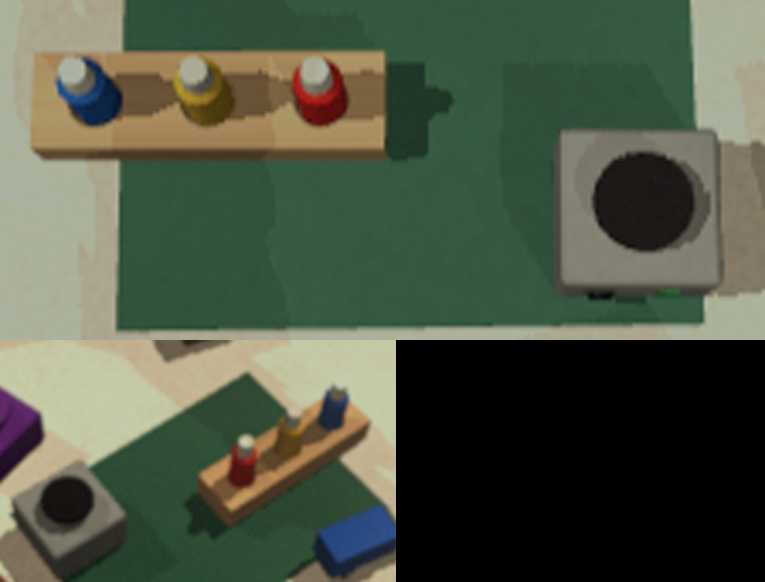

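```bash
python3 -m crank '[[1,0.038,0.0845,0,0.049],[1,0.038,0.0845,0,0.049],[1,0.038,0.0845,0,0.049],[1,0.038,0.0845,0,0.049],[1,0.038,0.0845,0,0.049],[1,0.038,0.0845,0,0.049],[1,0.038,0.0845,0,0.049],[1,0.038,0.0845,0,0.049]]'
python3 -m crank '[[1,0.038,0.0845,0,0.049],[1,0.038,0.0845,0,0.049],[1,0.038,0.0845,0,0.049],[1,0.038,0.0845,0,0.049],[1,0.038,0.0845,0,0.049],[1,0.038,0.0845,0,0.049],[1,0.038,0.0845,0,0.049],[1,0.038,0.0845,0,0.049]]'
```

```text
clock: 0.82
position: [0.3248, -0.319, 0.2437]
ee_rot: [2.927, 1.141, -0.0]
force: [-0.2, -0.3, 1.5]
width: 1.0
clock: 1.48
position: [0.4464, -0.0486, 0.2438]
ee_rot: [2.633, 1.714, 0.0]
force: [1.6, -1.1, 0.9]
width: 1.0
```

```bash
python3 -m crank '[[1,0.0386,0.084,0,0.049],[1,0.0386,0.084,0,0.049],[1,0.0386,0.084,0,0.049],[1,0.0386,0.084,0,0.049],[1,0.0386,0.084,0,0.049],[1,0.0386,0.084,0,0.049],[1,0.0386,0.084,0,0.049],[1,0.0386,0.084,0,0.049]]'
python3 -m crank '[[1,0,0,0,0],[1,0,0,0,0],[1,0,0,0,0],[1,0,0,0,0],[1,0,0,0,0],[1,0,0,0,0],[1,0,0,0,0],[1,0,0,0,0]]'
python3 - <<'E'
from h import *
from scipy.spatial.transform import Rotation as R
np.set_printoptions(precision=4,suppress=True)
o=arm.observe(); Rm=R.from_rotvec(o['ee_rot']).as_matrix(); print(o['position'],Rm, o['joints'])
snap('wrist','w1.png'); c=arm.get_calibration('wrist'); import pickle; pickle.dump(c,open('w1.pkl','wb')); print(np.array(c['extrinsics']))
E
```

```text
clock: 2.15
position: [0.5701, 0.2199, 0.2434]
ee_rot: [2.229, 2.214, -0.001]
force: [1.1, -0.5, -0.5]
width: 1.001
clock: 2.82
position: [0.5697, 0.2179, 0.244]
ee_rot: [2.232, 2.211, 0.0]
force: [0.3, -0.3, 0.3]
width: 0.997
[0.5697 0.2179 0.244 ] [[ 0.0094  1.      0.0004]
 [ 1.     -0.0094 -0.0002]
 [-0.0002  0.0004 -1.    ]] [-0.0431  0.483  -0.6057  1.5731  0.2909  1.1767 -0.7171]
[[ 1.     -0.0085 -0.0028  0.5704]
 [-0.009  -0.954  -0.2998  0.2993]
 [-0.0001  0.2998 -0.954   0.3845]
 [ 0.      0.      0.      1.    ]]
```

View pics/w1.png

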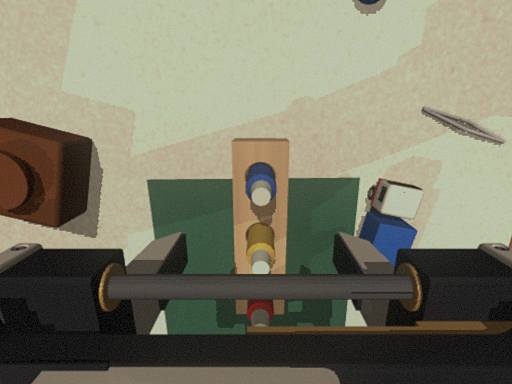

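```bash
python3 - <<'E'
from h import *
import pickle
np.set_printoptions(precision=4,suppress=True)
c=pickle.load(open('w1.pkl','rb')); im=cv2.imread('pics/w1.png')
hsv=cv2.cvtColor(im,cv2.COLOR_BGR2HSV)
x0,y0=240,180; cr=hsv[y0:220,x0:285]
m=((cr[...,1]<70)&(cr[...,2]>110)).astype(np.uint8)
n,l,st,ce=cv2.connectedComponentsWithStats(m)
for i in range(1,n):
  if st[i,4]>20: p=ce[i]+(x0,y0); print(st[i],p,ray('w',p,.118,c),ray('w',p,.123,c))
m=((hsv[...,0]>95)&(hsv[...,0]<125)&(hsv[...,1]>110))[150:215,235:290]
ys,xs=np.nonzero(m); print(xs.min()+235,xs.max()+235,ys.min()+150,ys.max()+150)
for u,v in [((xs.min()+xs.max())/2+235,180)]: print(ray('w',(u,v),.09,c))
m=((hsv[...,0]>8)&(hsv[...,0]<22)&(hsv[...,1]>50)&(hsv[...,2]>100)); 
for v in [145,155,165,220]:
  xs=np.nonzero(m[v,220:300])[0]+220; print(v,xs.min(),xs.max(),ray('w',(xs.min(),v),.043,c),ray('w',(xs.max()+1,v),.043,c))
ys=np.nonzero(m[120:160,240])[0]+120; print(ys.min(),ray('w',(260,ys.min()),.043,c))
cv2.imwrite('pics/w1c.png',cv2.resize(im[130:280,220:300],None,fx=4,fy=4))
E
```

```text
[ 11   0  20  26 425] [260.5506 192.6847] [0.5705 0.2225 0.118 ] [0.5705 0.2239 0.123 ]
246 275 174 197
[0.5706 0.2287 0.09  ]
145 220 299 [0.5221 0.2612 0.043 ] [0.6186 0.2603 0.043 ]
155 220 299 [0.5215 0.2491 0.043 ] [0.619  0.2482 0.043 ]
165 223 296 [0.5245 0.2368 0.043 ] [0.6157 0.236  0.043 ]
220 234 286 [0.5354 0.1639 0.043 ] [0.6049 0.1633 0.043 ]
129 [0.5705 0.2795 0.043 ]
```

View pics/w1c.png

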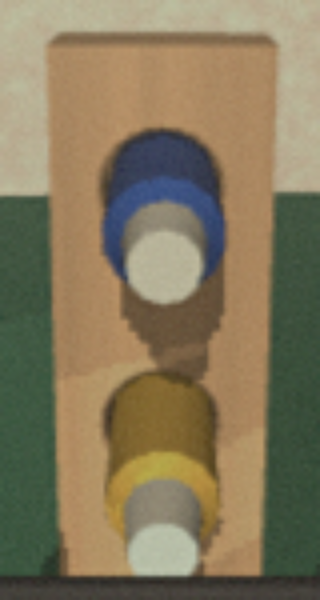

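Crop shows the blue bottle's cap-top centre at about (261,197) in the wrist view, so the bottle is at about (0.570, 0.2195). The rack's end edge is at row ~141, so y≈0.266. The gripper is above it, so I'm descending and gripping.

```bash
python3 -m crank '[[1,0,0.003,-0.06,0],[1,0,0,-0.06,0],[1,0,0,-0.06,0],[1,0,0,-0.06,0],[1,0,0,-0.06,0],[1,0,0,-0.06,0],[1,0,0,-0.03,0],[1,0,0,-0.0175,0]]' 20
python3 -m crank '[[1,0,0,0,0],[1,0,0,0,0],[0.3,0,0,0,0],[0.2,0,0,0,0],[0,0,0,0,0],[0,0,0,0,0],[0,0,0,0,0],[0,0,0,0,0]]' 30
```

```text
clock: 3.53
position: [0.5689, 0.2191, 0.0791]
ee_rot: [-2.23, -2.211, 0.004]
force: [0.0, 0.6, -0.0]
width: 1.004
clock: 4.2
position: [0.5698, 0.2197, 0.0809]
ee_rot: [2.231, 2.212, 0.0]
force: [0.1, 0.2, 0.2]
width: 0.614
```

```bash
python3 - <<'E'
from h import *
np.set_printoptions(precision=4,suppress=True)
o=arm.observe(); print(o['position'],o['width'],o['force'])
im=snap('scene','s1.png'); cv2.imwrite('pics/s1c.png',cv2.resize(cv2.cvtColor(im,4)[100:260,200:400],None,fx=3.5,fy=3.5))
E
```

```text
[0.5698 0.2197 0.0809] 0.6135543835728509 [0.0503 0.1821 0.2296]
```

View pics/s1c.png

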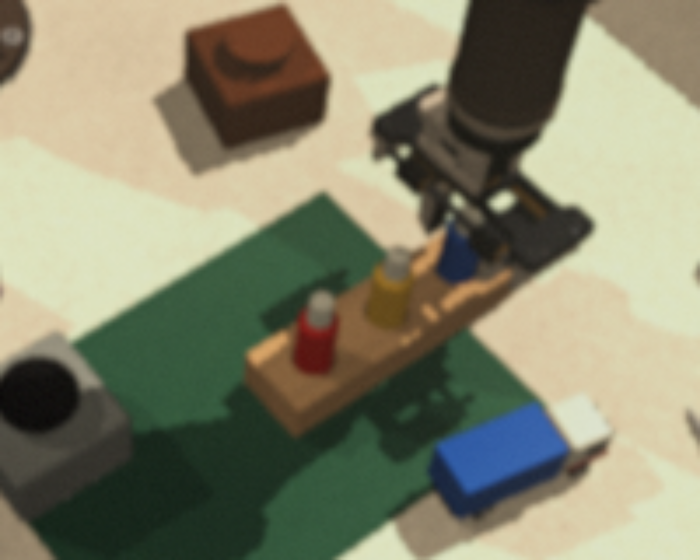

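The jaws straddle the blue bottle (around (460,250) in the crop) and are still closing. I'll let them finish.

```bash
python3 -m crank '[[0,0,0,0,0],[0,0,0,0,0],[0,0,0,0,0],[0,0,0,0,0],[0,0,0,0,0],[0,0,0,0,0],[0,0,0,0,0],[0,0,0,0,0]]' 30
```

```text
clock: 4.92
position: [0.5696, 0.2196, 0.0807]
ee_rot: [-2.231, -2.212, 0.0]
force: [-0.0, 0.2, -0.6]
width: 0.362
```

```bash
python3 -m crank '[[0,0,0,0.02,0],[0,0,0,0.04,0],[0,0,0,0.06,0],[0,0,0,0.06,0],[0,0,0,0.07,0],[0,0,0,0.07,0],[0,0,0,0.07,0],[0,0,0,0.06,0]]'
python3 - <<'E'
from h import *
np.set_printoptions(precision=4,suppress=True)
o=arm.observe(); print(o['position'],o['width'],o['force'])
im=snap('scene','s2.png'); cv2.imwrite('pics/s2c.png',cv2.resize(cv2.cvtColor(im,4)[80:260,180:400],None,fx=3.3,fy=3.3))
im=snap('wrist','w2.png')
E
```

```text
clock: 5.58
position: [0.5696, 0.2199, 0.2635]
ee_rot: [2.23, 2.212, 0.002]
force: [1.6, 0.1, 0.2]
width: 0.364
[0.5696 0.2199 0.2635] 0.36415209780994967 [1.5542 0.0687 0.1778]
```

View pics/s2c.png

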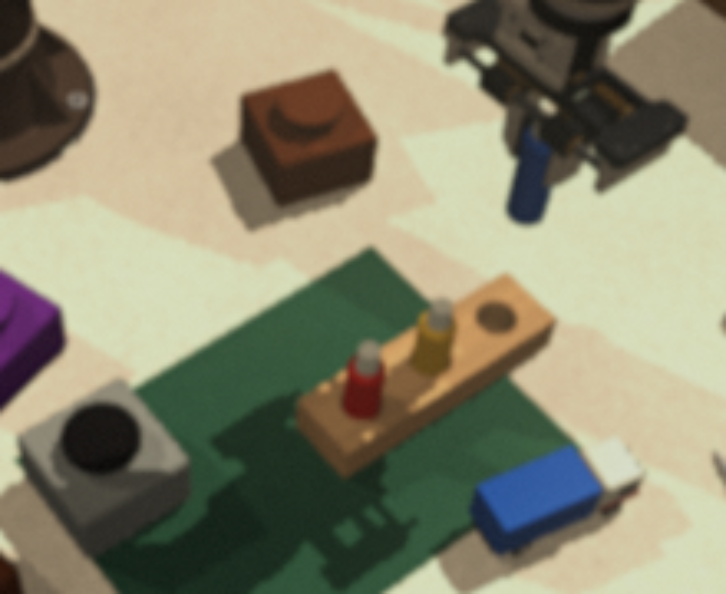

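View pics/w2.png

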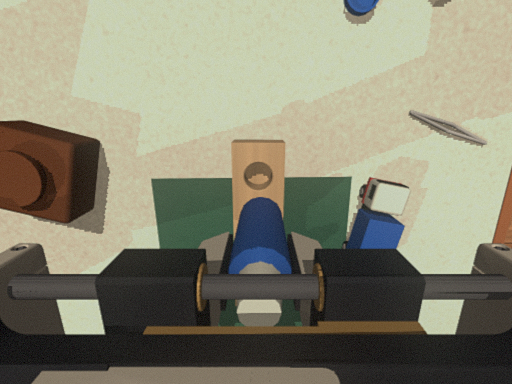

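```bash
python3 - <<'E'
from h import *
np.set_printoptions(precision=4,suppress=True)
for p in [(298.8,178.2),(345.9,178.2),(346.8,224.4),(298.8,224.4)]: print(ray('top',p,.07))
print(ray('top',(322.6,201.3),.07))
c=arm.get_calibration('top')
for n,f in [('top','top0.png'),('scene','scene0.png')]:
    im=cv2.imread('pics/'+f); 
    p=proj(n,(.485,-.160,.09)); print(n,p)
    ring=[proj(n,(.485+.034*np.cos(a),-.160+.034*np.sin(a),.09)) for a in np.linspace(0,6.28,60)]
    r2=[proj(n,(.485+a,-.160+b,.07)) for a,b in [(.055,.055),(.055,-.055),(-.055,-.055),(-.055,.055)]]
    k=8; x0,y0=int(p[0]-35),int(p[1]-35)
    cr=cv2.resize(im[y0:y0+70,x0:x0+70],None,fx=k,fy=k,interpolation=cv2.INTER_NEAREST)
    for r,col in [(ring,(0,255,0)),(r2,(0,0,255))]:
        q=((np.array(r)-(x0,y0)+.5)*k).astype(np.int32); cv2.polylines(cr,[q],True,col,1)
    cv2.imwrite('pics/ov_%s.png'%n,cr)
E
```

```text
[ 0.5364 -0.105   0.07  ]
[ 0.535  -0.2148  0.07  ]
[ 0.4267 -0.2119  0.07  ]
[ 0.428  -0.1021  0.07  ]
[ 0.481  -0.1585  0.07  ]
top [324.2346 198.0438]
scene [209.807  210.8557]
```

View pics/ov_top.png

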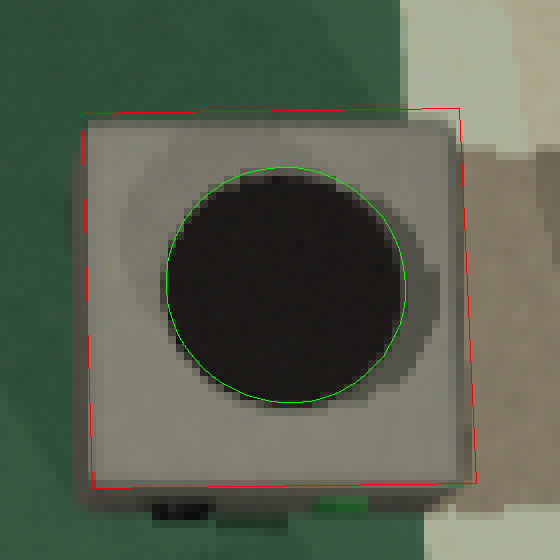

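View pics/ov_scene.png

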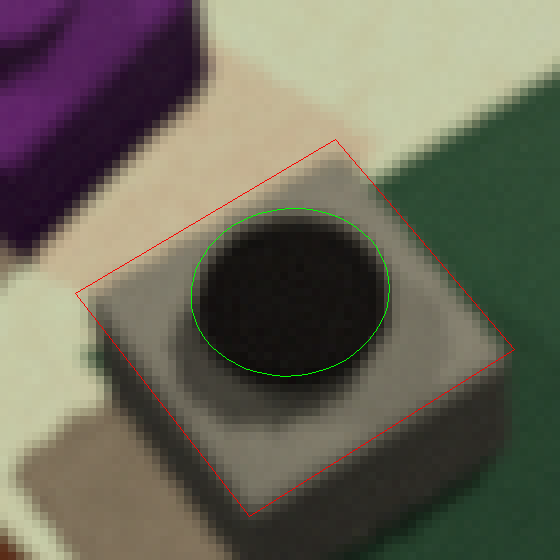

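```bash
python3 -m crank '[[0,-0.011,-0.05,0,0],[0,-0.021,-0.095,0,0],[0,-0.021,-0.095,0,0],[0,-0.021,-0.095,0,0],[0,-0.021,-0.095,0,0],[0,-0.021,-0.095,0,0],[0,-0.021,-0.095,0,0],[0,-0.021,-0.095,0,0]]'
python3 -m crank '[[0,-0.021,-0.095,0,0],[0,-0.021,-0.095,0,0],[0,-0.0125,-0.0425,0,0],[0,0,0,-0.05,0],[0,0,0,-0.06,0],[0,0,0,-0.06,0],[0,0,0,-0.05,0],[0,0,0,-0.014,0]]'
python3 - <<'E'
from h import *
np.set_printoptions(precision=4,suppress=True)
o=arm.observe(); print(o['position'],o['ee_rot'],o['width'],o['force'])
for n,(x0,y0) in [('scene',(160,130)),('top',(270,140))]:
    im=snap(n,n+'3.png'); cv2.imwrite('pics/%s3c.png'%n,cv2.resize(cv2.cvtColor(im,4)[y0:y0+110,x0:x0+110],None,fx=5,fy=5))
E
```

```text
clock: 6.35
position: [0.5053, -0.068, 0.2605]
ee_rot: [-2.231, -2.212, 0.001]
force: [1.4, -0.2, -0.4]
width: 0.363
clock: 7.02
position: [0.4824, -0.159, 0.1641]
ee_rot: [-2.228, -2.209, 0.004]
force: [-1.1, 0.8, -1.1]
width: 0.362
[ 0.4824 -0.159   0.1641] [-2.2277 -2.2089  0.0038] 0.36213400415319147 [-1.1496  0.7666 -1.0837]
```

View pics/scene3c.png

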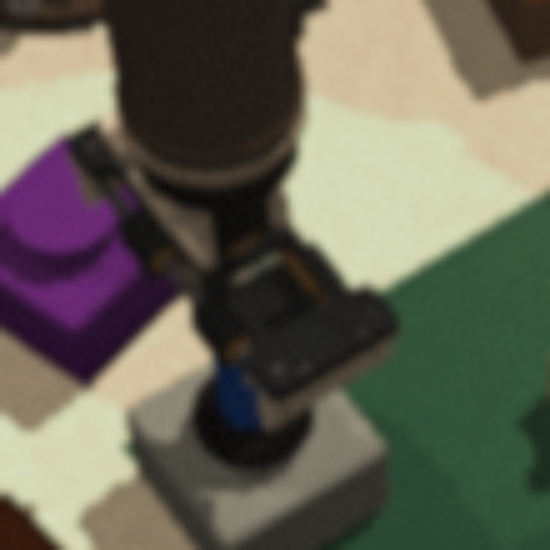

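View pics/top3c.png

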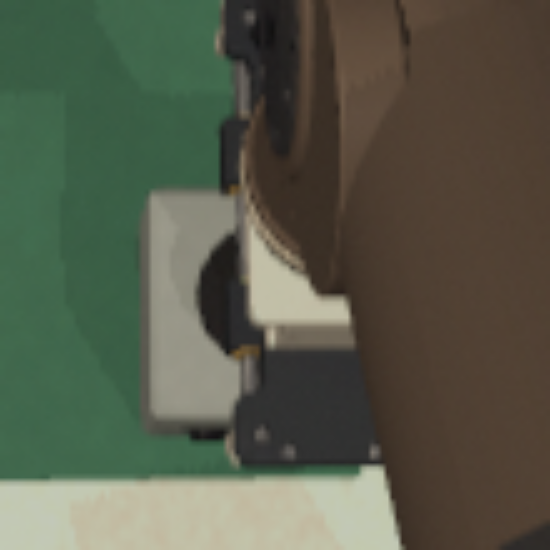

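```bash
python3 -m crank '[[0,0,0,0,0],[0,0,0,0,0],[0,0,0,0,0],[0,0,0,0,0],[0,0,0,0,0],[0,0,0,0,0],[0,0,0,0,0],[0,0,0,0,0]]' 45
python3 - <<'E'
from h import *
np.set_printoptions(precision=4,suppress=True)
o=arm.observe(); print(o['position'],o['ee_rot'],o['width'],o['force'])
n='scene'; x0,y0=170,170
im=snap(n,n+'4.png'); im=cv2.cvtColor(im,4)
k=8; cr=cv2.resize(im[y0:y0+70,x0:x0+80],None,fx=k,fy=k,interpolation=cv2.INTER_CUBIC)
def ring(c,r,col):
    q=np.array([proj(n,(c[0]+r*np.cos(a),c[1]+r*np.sin(a),c[2])) for a in np.linspace(0,6.28,60)])
    cv2.polylines(cr,[((q-(x0,y0)+.5)*k).astype(np.int32)],True,col,1)
p=o['position']; ring((p[0],p[1],p[2]-.0727),.017,(0,255,255)); ring((.485,-.159,.09),.034,(0,255,0))
cv2.imwrite('pics/scene4c.png',cr)
E
```

```text
clock: 7.78
position: [0.4847, -0.1594, 0.1672]
ee_rot: [2.231, 2.212, 0.0]
force: [0.8, 0.4, -1.0]
width: 0.362
[ 0.4847 -0.1594  0.1672] [2.231  2.2117 0.0001] 0.36196443571994347 [ 0.7593  0.37   -0.9963]
```

View pics/scene4c.png

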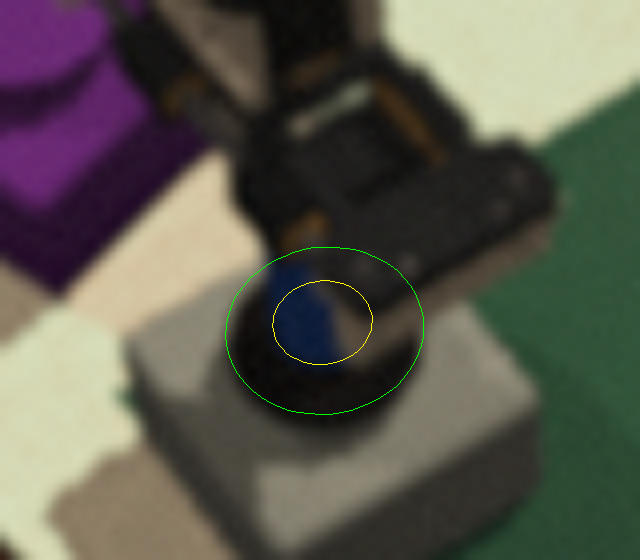

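The bottle's base ring sits centred on the pad, and the predicted ring matches the visible bottle bottom. Pressing now in small steps.

```bash
python3 -m crank '[[0,0,0,-0.01,0],[0,0,0,-0.01,0],[0,0,0,-0.005,0],[0,0,0,-0.004,0],[0,0,0,0,0],[0,0,0,0,0],[0,0,0,0,0],[0,0,0,0,0]]'
python3 - <<'E'
from h import *
o=arm.observe(); print(o['position'],o['width'],o['force'])
E
```

```text
clock: 8.5
position: [0.485, -0.1594, 0.1558]
ee_rot: [2.23, 2.211, 0.001]
force: [0.7, 1.2, 3.3]
width: 0.361
[ 0.48504065 -0.15937469  0.15581021] 0.3612866370719656 [0.66015317 1.15547006 3.2872234 ]
```

```bash
python3 -m crank '[[0,0,0,-0.004,0],[0,0,0,-0.004,0],[0,0,0,-0.003,0],[0,0,0,0,0],[0,0,0,0,0],[0,0,0,0,0],[0,0,0,0,0],[0,0,0,0,0]]'
python3 - <<'E'
from h import *
for i in range(1): o=arm.observe(); print(o['position'],o['width'],o['force'])
E
```

```text
clock: 9.17
position: [0.4859, -0.1595, 0.1538]
ee_rot: [2.229, 2.21, 0.001]
force: [-6.6, 0.9, 33.8]
width: 0.363
[ 0.48586075 -0.15950049  0.15378195] 0.3625505347490836 [-6.60118463  0.86090173 33.83327762]
```

Hard stop reached (34 N). I'll ease off slightly and hold.

```bash
python3 -m crank '[[0,0,0,0.003,0],[0,0,0,0,0],[0,0,0,0,0],[0,0,0,0,0],[0,0,0,0,0],[0,0,0,0,0],[0,0,0,0,0],[0,0,0,0,0]]'
python3 - <<'E'
from h import *
o=arm.observe(); print(o['position'],o['width'],o['force'])
n='scene'; x0,y0=170,170
im=snap(n,n+'5.png'); im=cv2.cvtColor(im,4); cv2.imwrite('pics/scene5c.png',cv2.resize(im[y0:y0+70,x0:x0+80],None,fx=8,fy=8,interpolation=cv2.INTER_CUBIC))
E
python3 -m crank '[[0,0,0,0,0],[0,0,0,0,0],[0,0,0,0,0],[0,0,0,0,0],[0,0,0,0,0],[0,0,0,0,0],[0,0,0,0,0],[0,0,0,0,0]]'
```

```text
clock: 9.83
position: [0.4858, -0.1594, 0.154]
ee_rot: [2.229, 2.21, 0.002]
force: [-1.5, 0.5, 19.8]
width: 0.361
[ 0.48575037 -0.15944352  0.15397373] 0.36067944855408246 [-1.49276666  0.48346792 19.8420329 ]
clock: 10.55
position: [0.4857, -0.1595, 0.154]
ee_rot: [2.229, 2.21, 0.001]
force: [-1.2, 0.6, 21.5]
width: 0.357
```

View pics/scene5c.png

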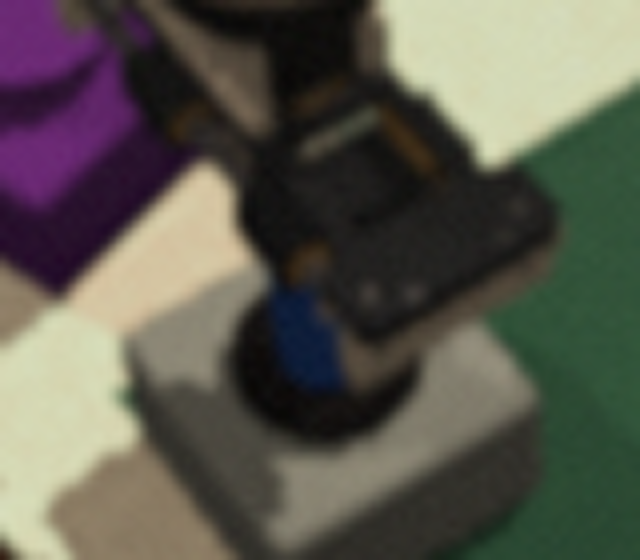

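Held on the stop for about 1.7 s. Now I lift off and carry the bottle past the rack's free end. The interface can't tilt the tool, so I'll pivot the bottle about the jaw axis against the rack's fixed end edge.

```bash
python3 -m crank '[[0,0,0,0.02,0],[0,0,0,0.04,0],[0,0,0,0.05,0],[0,0,0,0.06,0],[0,0,0,0.06,0],[0,0,0,0.02,0],[0,0.01,0.05,0,0],[0,0.018,0.095,0,0]]'
python3 -m crank '[[0,0.018,0.095,0,0],[0,0.018,0.095,0,0],[0,0.018,0.095,0,0],[0,0.018,0.095,0,0],[0,0.018,0.095,0,0],[0,0.018,0.095,0,0],[0,0.018,0.095,0,0],[0,0.018,0.095,0,0]]'
python3 -m crank '[[0,0.018,0.095,0,0],[0,0.018,0.095,0,0],[0,0.0045,0.079,0,0],[0,0,0,0,0],[0,0,0,0,0],[0,0,0,0,0],[0,0,0,0,0],[0,0,0,0,0]]'
```

```text
clock: 11.22
position: [0.495, -0.1057, 0.2517]
ee_rot: [2.239, 2.202, -0.004]
force: [1.1, -0.4, -1.6]
width: 0.363
clock: 11.88
position: [0.5529, 0.204, 0.251]
ee_rot: [-2.231, -2.211, 0.004]
force: [1.4, -0.3, -1.1]
width: 0.365
clock: 12.55
position: [0.5701, 0.3085, 0.252]
ee_rot: [2.233, 2.209, -0.002]
force: [0.1, -0.5, -1.4]
width: 0.361
```

```bash
python3 - <<'E'
from h import *
np.set_printoptions(precision=4,suppress=True)
o=arm.observe(); print(o['position'],o['ee_rot'],o['width'],o['force'])
snap('wrist','w6.png'); im=snap('scene','s6.png')
cv2.imwrite('pics/s6c.png',cv2.resize(cv2.cvtColor(im,4)[80:240,240:440],None,fx=3.5,fy=3.5))
E
```

```text
[0.5701 0.3085 0.252 ] [ 2.2327  2.2091 -0.0016] 0.3605260376022082 [ 0.1238 -0.537  -1.407 ]
```

View pics/w6.png

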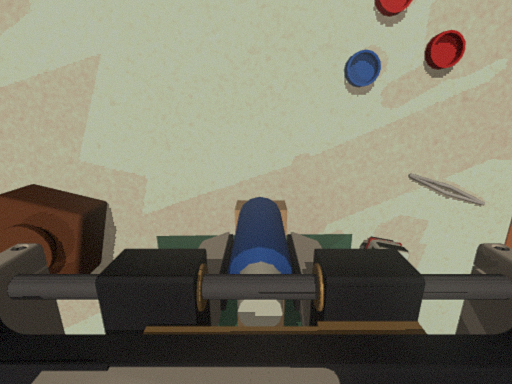

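View pics/s6c.png

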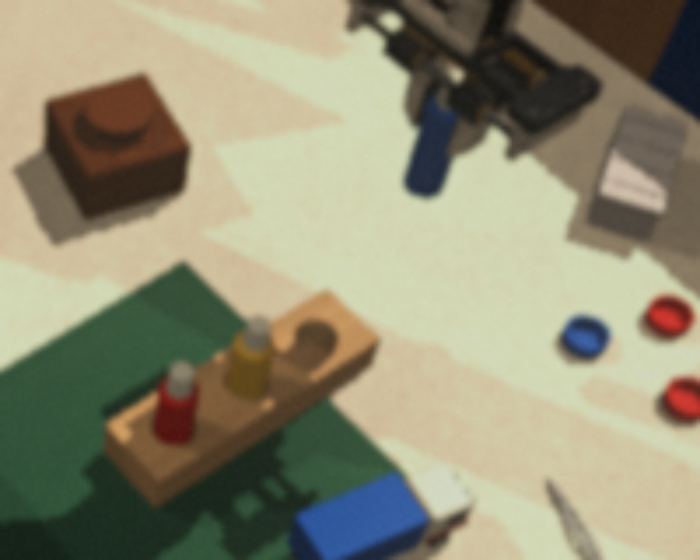

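The bottle is still upright in the grip, clear of the rack's free end (wrist rows ~200–310). Lowering beside the rack end.

```bash
python3 -m crank '[[0,0,0,-0.05,0],[0,0,0,-0.07,0],[0,0,0,-0.08,0],[0,0,0,-0.08,0],[0,0,0,-0.07,0],[0,0,0,-0.04,0],[0,0,0,-0.022,0],[0,0,0,-0.008,0]]' 20
python3 -m crank '[[0,0,-0.02,0,0],[0,0,-0.015,0,0],[0,0,-0.01,0,0],[0,0,-0.01,0,0],[0,0,-0.01,0,0],[0,0,-0.01,0,0],[0,0,-0.01,0,0],[0,0,0,0,0]]' 8
python3 - <<'E'
from h import *
np.set_printoptions(precision=4,suppress=True)
o=arm.observe(); print(o['position'],o['ee_rot'],o['width'],o['force'])
snap('wrist','w7.png')
E
```

```text
clock: 13.32
position: [0.5694, 0.3093, 0.083]
ee_rot: [-2.232, -2.211, 0.003]
force: [0.2, 0.5, -0.4]
width: 0.365
clock: 13.98
position: [0.5701, 0.276, 0.0848]
ee_rot: [2.231, 2.211, 0.002]
force: [1.0, 1.0, -0.0]
width: 0.369
[0.5701 0.276  0.0848] [2.2314 2.2113 0.0018] 0.36904052484921007 [ 1.0396  1.0149 -0.0328]
```

View pics/w7.png

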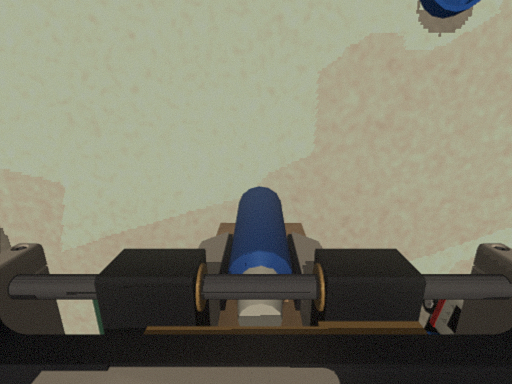

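It's starting to pivot: the base moved from row 198 to row 187, with about 1 N of force. Continuing.

```bash
python3 -m crank '[[0,0,-0.01,0,0],[0,0,-0.01,0,0],[0,0,-0.01,0,0],[0,0,-0.01,0,0],[0,0,-0.01,0,0],[0,0,-0.01,0,0],[0,0,-0.01,0,0],[0,0,0,0,0]]'
python3 - <<'E'
from h import *
np.set_printoptions(precision=4,suppress=True)
o=arm.observe(); print(o['position'],o['ee_rot'],o['width'],o['force'])
snap('wrist','w8.png'); im=snap('scene','s8.png')
cv2.imwrite('pics/s8c.png',cv2.resize(cv2.cvtColor(im,4)[100:230,270:430],None,fx=4.5,fy=4.5))
E
```

```text
clock: 14.7
position: [0.5698, 0.2465, 0.0841]
ee_rot: [2.232, 2.21, -0.002]
force: [-0.0, 0.6, 0.4]
width: 0.366
[0.5698 0.2465 0.0841] [ 2.2318  2.21   -0.0021] 0.3660223347612715 [-0.0385  0.6251  0.3679]
```

View pics/w8.png

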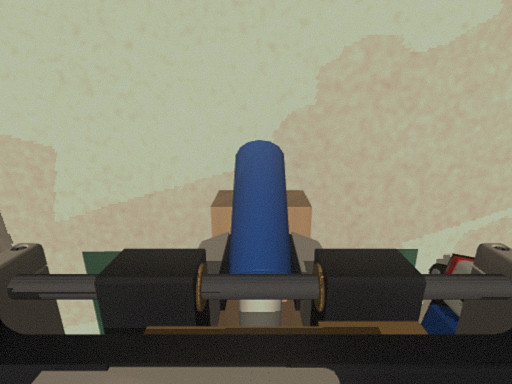

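View pics/s8c.png

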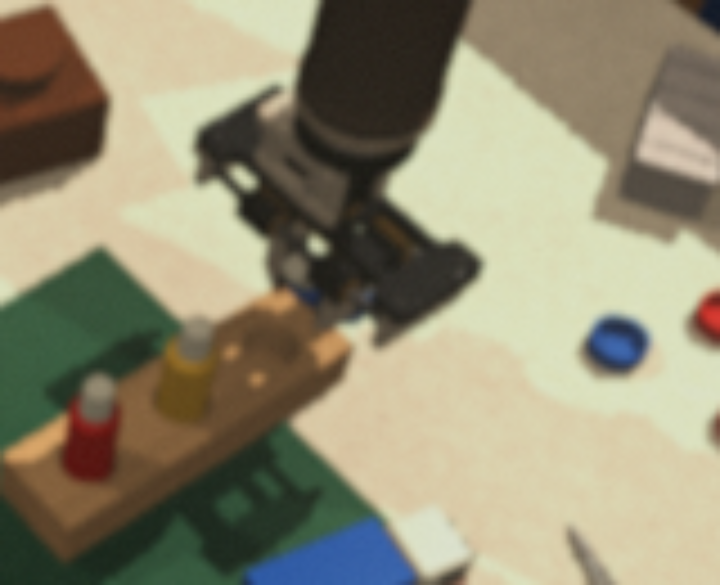

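```bash
python3 -m crank '[[0,0,-0.01,0,0],[0,0,-0.01,0,0],[0,0,-0.01,0,0],[0,0,-0.01,0,0],[0,0,-0.005,0,0],[0,0,0,0,0],[0,0,0,0,0],[0,0,0,0,0]]'
cat > tilt.py <<'E'
from h import *
import sys
def tilt(fn,L=.074):
    o=arm.observe(); c=arm.get_calibration('wrist'); im=snap('wrist',fn)
    p=o['position']; P=np.array([p[0],p[1],p[2]+.002])
    hsv=cv2.cvtColor(im,cv2.COLOR_RGB2HSV); m=(hsv[...,0]>95)&(hsv[...,0]<130)&(hsv[...,1]>110)
    v=[np.nonzero(m[:280,u])[0].min() for u in range(256,266)]; top=np.median(v)
    th=np.radians(np.arange(0,90,.5)); vs=[]
    for t in th:
        u=np.array([0,np.sin(t),-np.cos(t)]); n=np.array([0,np.cos(t),np.sin(t)])
        B=P+L*u; vs.append(min(proj('w',B+s*.017*n,c)[1] for s in(-1,1)))
    print('p',p,'f',o['force'],'w',o['width'],'toprow',top,'tilt',np.degrees(np.interp(-top,-np.array(vs),th)))
tilt(sys.argv[1])
E
python3 tilt.py w9.png
```

```text
clock: 15.47
position: [0.5697, 0.2302, 0.0844]
ee_rot: [2.231, 2.212, -0.0]
force: [0.1, 0.7, -0.8]
width: 0.367
p [0.56970439 0.23016618 0.08435129] f [ 0.09668606  0.7223489  -0.77778265] w 0.366819058047162 toprow 126.0 tilt 63.409394049697546
```

View pics/w9.png

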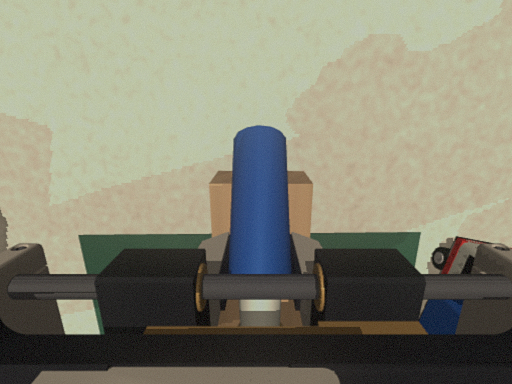

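The two estimates (wrist row 63°, rack-edge geometry 57°) bracket 60°. I'll grip harder, lift straight up off the edge, and measure from another view.

```bash
python3 -m crank '[[0,0,0,0,0],[0,0,0,0,0],[0,0,0,0,0],[0,0,0,0.01,0],[0,0,0,0.03,0],[0,0,0,0.05,0],[0,0,0,0.07,0],[0,0,0,0.08,0]]' 40
python3 -m crank '[[0,0,0,0.08,0],[0,0,0,0.08,0],[0,0,0,0.07,0],[0,0,0,0.05,0],[0,0,0,0.03,0],[0,0,0,0.014,0],[0,0,0,0,0],[0,0,0,0,0]]'
python3 tilt.py w10.png
python3 - <<'E'
from h import *
im=snap('scene','s10.png'); print(arm.observe()['clock'])
cv2.imwrite('pics/s10c.png',cv2.resize(cv2.cvtColor(im,4)[40:220,270:470],None,fx=4,fy=3.3))
im=snap('top','t10.png')
E
```

```text
clock: 16.18
position: [0.5689, 0.2299, 0.1813]
ee_rot: [-2.23, -2.212, 0.003]
force: [1.0, 1.2, -1.6]
width: 0.359
clock: 16.85
position: [0.5693, 0.23, 0.309]
ee_rot: [-2.231, -2.212, 0.002]
force: [0.1, -0.0, -1.3]
width: 0.36
p [0.56934855 0.22996512 0.30902396] f [ 0.13948177 -0.02250607 -1.280387  ] w 0.35967484722770265 toprow 126.0 tilt 63.273967944684465
16.95
```

View pics/s10.png

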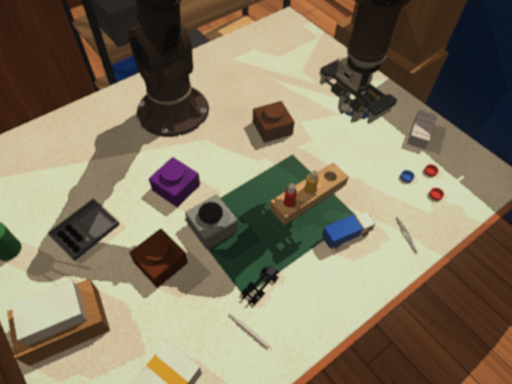

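View pics/w10.png

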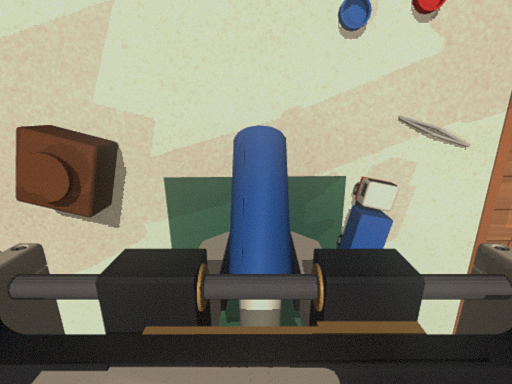

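View pics/t10.png

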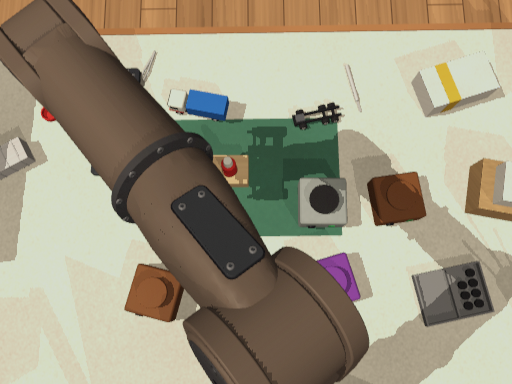

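The gripper hides the bottle from the scene camera. Turning about vertical leaves the tilt unchanged, so I'll turn to give the scene camera a side view.

```bash
python3 -m crank '[[0,0,0,0,-0.06],[0,0,0,0,-0.11],[0,0,0,0,-0.115],[0,0,0,0,-0.115],[0,0,0,0,-0.115],[0,0,0,0,-0.115],[0,0,0,0,-0.115],[0,0,0,0,-0.115]]'
python3 -m crank '[[0,0,0,0,-0.07],[0,0,0,0,-0.05],[0,0,0,0,-0.03],[0,0,0,0,0],[0,0,0,0,0],[0,0,0,0,0],[0,0,0,0,0],[0,0,0,0,0]]'
python3 - <<'E'
from h import *
from scipy.spatial.transform import Rotation as R
o=arm.observe(); print(o['clock'],o['position'],R.from_rotvec(o['ee_rot']).as_matrix().round(3).tolist(),o['width'])
im=snap('scene','s11.png'); 
cv2.imwrite('pics/s11c.png',cv2.resize(cv2.cvtColor(im,4)[50:150,310:420],None,fx=6,fy=6,interpolation=cv2.INTER_CUBIC))
E
```

```text
clock: 17.67
position: [0.5694, 0.23, 0.3087]
ee_rot: [2.974, 1.012, -0.003]
force: [0.1, 0.1, -1.0]
width: 0.358
clock: 18.33
position: [0.5697, 0.2302, 0.3097]
ee_rot: [3.042, 0.785, -0.001]
force: [0.4, 0.7, -1.9]
width: 0.359
18.3333 [0.56967091 0.23018394 0.30974268] [[0.875, 0.484, -0.0], [0.484, -0.875, -0.0], [-0.0, -0.0, -1.0]] 0.35948241712228446
```

View pics/s11c.png

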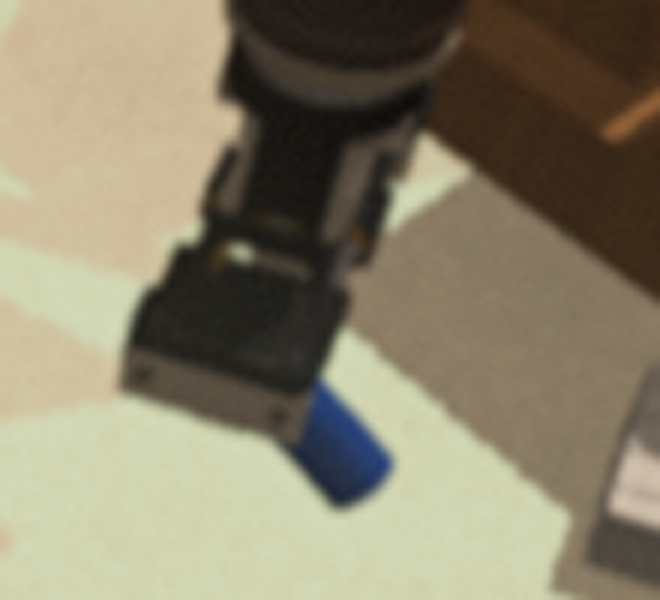

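```bash
python3 - <<'E'
from h import *
from scipy.spatial.transform import Rotation as R
np.set_printoptions(precision=4,suppress=True)
o=arm.observe(); M=R.from_rotvec(o['ee_rot']).as_matrix(); P=o['position']-.002*M[:,2]; ex=M[:,0]; ny=M[:,1]
im=cv2.imread('pics/s11.png'); hsv=cv2.cvtColor(im,cv2.COLOR_BGR2HSV)
m=((hsv[...,0]>100)&(hsv[...,0]<130)&(hsv[...,1]>110)); m[:, :340]=0;m[:105]=0;m[140:]=0;m[:,385:]=0
m=m.astype(np.uint8); cs,_=cv2.findContours(m,0,cv2.CHAIN_APPROX_NONE); c=max(cs,key=cv2.contourArea); print(cv2.contourArea(c),cv2.boundingRect(c),cv2.minAreaRect(c))
c=c[:,0].astype(float)
def onplane(uv):
    a,d=ray('scene',uv); return a+d*((P-a)@ny)/(d@ny)
# base center in-plane
for uv in [(371.2,131.2),((340/6+393/6)/2+310-.5,(508+462)/12+50-.5)]:
    B=onplane(uv); r=B-P; print('B',B,'len',np.linalg.norm(r),'tilt',np.degrees(np.arctan2(r@ex,-r[2])))
# edge directions predicted
for t in range(45,76,3):
    a=np.radians(t); u=ex*np.sin(a)-np.array([0,0,np.cos(a)])
    out=[]
    for s in (.045,.074): out.append(proj('scene',P+s*u))
    d=out[1]-out[0]; print(t,np.degrees(np.arctan2(d[1],d[0])).round(2),out[1])
print('obs edges',np.degrees(np.arctan2(508-447,340-290)),np.degrees(np.arctan2(462-380,393-318)))
E
```

```text
125.0 (360, 114, 15, 19) ((365.137939453125, 123.65516662597656), (18.602188110351562, 9.965457916259766), 48.36646270751953)
B [0.6286 0.2627 0.2625] len 0.08339111662206021 tilt 53.774985988811146
B [0.6266 0.2616 0.2648] len 0.08025678819925519 tilt 54.1498929058521
45 53.57 [365.336  130.2319]
48 50.8 [366.5847 129.8059]
51 48.1 [367.7961 129.3238]
54 45.47 [368.9669 128.7862]
57 42.9 [370.0937 128.1942]
60 40.39 [371.1731 127.5487]
63 37.93 [372.202  126.8511]
66 35.52 [373.1771 126.1026]
69 33.15 [374.0955 125.3048]
72 30.81 [374.954  124.4595]
75 28.5 [375.7499 123.5684]
obs edges 50.659481840162485 47.55289814717176
```

The scene view gives about 52–54°, but it is coarse (~2 mm/px). The wrist view gives a cleaner check. The bottle's two side silhouettes define tangent planes, and the cross product of their normals is the axis direction, independent of grip height.

```bash
cat > axis.py <<'E'
from h import *
import sys
def axis(im,c):
    hsv=cv2.cvtColor(im,cv2.COLOR_RGB2HSV).astype(float); g=im[...,2].astype(float)-im[...,0].astype(float) # blue-red
    Lp=[];Rp=[]
    for v in range(145,226):
        r=cv2.GaussianBlur(g[v:v+1],(1,1),0)[0]
        ins=np.median(r[250:270])
        def cross(rng,outv):
            h=(ins+outv)/2
            for a,b in zip(rng[:-1],rng[1:]):
                if r[a]>=h>r[b]: return a+(r[a]-h)/(r[a]-r[b])*(b-a)
        l=cross(range(258,205,-1),np.median(r[212:222])); q=cross(range(262,312),np.median(r[300:310]))
        if l: Lp.append((l,v))
        if q: Rp.append((q,v))
    K=np.array(c['intrinsics']);Rc=np.array(c['extrinsics'])[:3,:3]; ns=[]
    for p in (Lp,Rp):
        p=np.float32(p); vx,vy,x,y=cv2.fitLine(p,cv2.DIST_HUBER,0,.01,.01).ravel()
        e=np.abs((p[:,0]-x)*vy-(p[:,1]-y)*vx)
        a=np.array([x,y,1.]);b=np.array([x+vx*50,y+vy*50,1.]); Ki=np.linalg.inv(K)
        n=np.cross(Ki@a,Ki@b); ns.append(n/np.linalg.norm(n)); print('edge n',len(p),'res',e.mean().round(2),'slope',(vx/vy).round(4))
    d=np.cross(*ns); d=Rc@(d/np.linalg.norm(d)); d=d if d[2]>0 else -d
    print('axis',d.round(3),'tilt',np.degrees(np.arccos(d[2])).round(2))
if __name__=='__main__':
    c=arm.get_calibration('wrist'); print(K:=np.array(c['intrinsics'])[0])
    axis(snap('wrist',sys.argv[1]),c)
    for f in sys.argv[2:]: print(f); axis(cv2.cvtColor(cv2.imread('pics/'+f),4),c)
E
python3 axis.py w11.png w10.png w9.png w6.png w2.png; python3 tilt.py w12.png
```

```text
[279.62838561   0.         259.75965912]
edge n 81 res 0.09 slope -0.0414
edge n 81 res 1.93 slope 0.1226
axis [-0.467 -0.294  0.834] tilt 33.47
w10.png
edge n 81 res 0.32 slope -0.0277
edge n 81 res 0.34 slope 0.0216
axis [-0.746 -0.409  0.525] tilt 58.35
w9.png
edge n 81 res 0.12 slope -0.0434
edge n 81 res 0.09 slope 0.0435
axis [-0.661 -0.366  0.655] tilt 49.11
w6.png
edge n 78 res 5.41 slope -0.2465
edge n 81 res 6.01 slope 0.2287
axis [0.059 0.035 0.998] tilt 3.94
w2.png
edge n 49 res 2.63 slope -0.2704
edge n 46 res 5.98 slope 0.2013
axis [0.056 0.046 0.997] tilt 4.15
p [0.56973135 0.23023368 0.30989841] f [-0.5151784   0.49654289 -0.82875655] w 0.35982214103788057 toprow 126.0 tilt 89.5
```

View pics/w11.png

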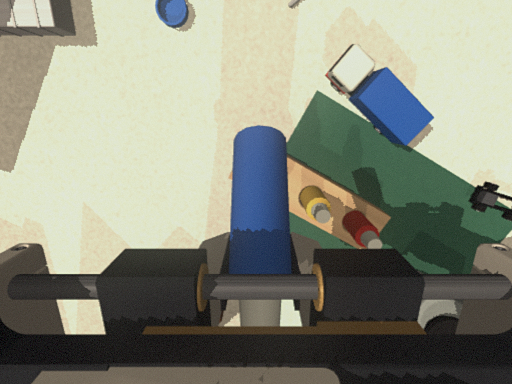

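Reading the clean silhouettes (w9, w11 left edge, residual 0.1 px), the tilt is about 50°, and the scene view agrees at 50–54°. The bottle slid about 1 cm outward in the jaws while pivoting, so my earlier 57–63° estimates, which assumed no slip, were wrong. The missing ~10° I'll get by lowering the base corner vertically onto clear bench. That has a long lever, and the friction pulls the bottle back toward the pads. Going to an open spot at (0.41, 0.10).

```bash
python3 -m crank '[[0,-0.04,-0.033,0,0],[0,-0.07,-0.055,0,0],[0,-0.07,-0.055,0,0],[0,-0.07,-0.055,0,0],[0,-0.07,-0.055,0,0],[0,-0.06,-0.05,0,0],[0,-0.02,-0.022,0,0],[0,0,0,0,0]]'
python3 -m crank '[[0,0,0,-0.04,0],[0,0,0,-0.08,0],[0,0,0,-0.09,0],[0,0,0,-0.1,0],[0,0,0,-0.1,0],[0,0,0,-0.09,0],[0,0,0,-0.06,0],[0,0,0,-0.03,0]]'
python3 -m crank '[[0,0,0,0,0],[0,0,0,0,0],[0,0,0,0,0],[0,0,0,0,0],[0,0,0,0,0],[0,0,0,0,0],[0,0,0,0,0],[0,0,0,0,0]]' 12
python3 axis.py w13.png
python3 - <<'E'
from h import *
im=snap('scene','s13.png'); cv2.imwrite('pics/s13c.png',cv2.resize(cv2.cvtColor(im,4)[80:220,200:360],None,fx=4.2,fy=4.2,interpolation=cv2.INTER_CUBIC))
E
```

```text
clock: 19.15
position: [0.4082, 0.0982, 0.3104]
ee_rot: [3.041, 0.78, 0.001]
force: [-0.5, 0.4, -0.5]
width: 0.359
clock: 19.82
position: [0.4091, 0.1011, 0.0708]
ee_rot: [-3.041, -0.785, 0.006]
force: [-0.3, -0.1, -0.5]
width: 0.36
clock: 20.48
position: [0.4099, 0.1002, 0.0743]
ee_rot: [3.042, 0.784, 0.001]
force: [0.2, 0.9, -0.3]
width: 0.367
[279.62838561   0.         259.75965912]
edge n 81 res 0.14 slope -0.0348
edge n 81 res 0.42 slope 0.0228
axis [-0.726 -0.396  0.563] tilt 55.74
```

View pics/s13c.png

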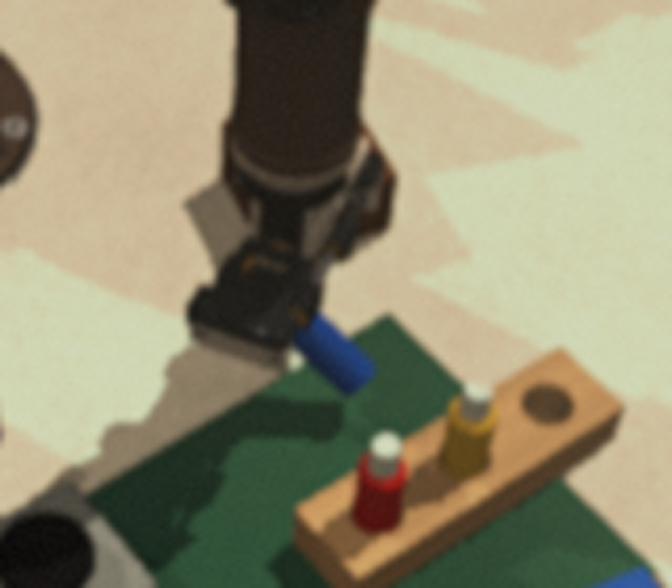

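View pics/w13.png

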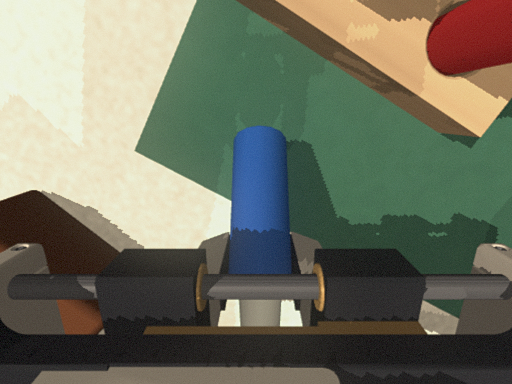

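```bash
sed -i 's/g=im\[...,2\].*$/g=im[...,2].astype(float)-np.maximum(im[...,0],im[...,1]).astype(float)/' axis.py
sed -i "s/^    axis(snap/    if sys.argv[1]!='-': axis(snap/" axis.py
python3 axis.py - w9.png w10.png w11.png w12.png w13.png | grep -v 279
python3 - <<'E'
import cv2
a=cv2.imread('pics/w9.png');b=cv2.imread('pics/w13.png')
cv2.imwrite('pics/cmp.png',cv2.resize(cv2.hconcat([a[115:315,210:310],b[115:315,210:310]]),None,fx=3,fy=3,interpolation=cv2.INTER_NEAREST))
for im in (a,b): print([im[v,[222,230,232,234,236,260,284,286,288,290,300]].tolist() for v in (150,220)])
E
```

```text
w9.png
edge n 81 res 0.12 slope -0.0436
edge n 81 res 0.11 slope 0.0437
axis [-0.663 -0.366  0.653] tilt 49.25
w10.png
edge n 81 res 0.09 slope -0.039
edge n 81 res 0.09 slope 0.0394
axis [-0.682 -0.377  0.626] tilt 51.23
w11.png
edge n 81 res 0.08 slope -0.0422
edge n 81 res 0.28 slope 0.0529
axis [-0.642 -0.36   0.677] tilt 47.42
w12.png
edge n 81 res 0.09 slope -0.042
edge n 81 res 0.29 slope 0.0529
axis [-0.643 -0.36   0.676] tilt 47.46
w13.png
edge n 81 res 0.13 slope -0.0327
edge n 81 res 0.13 slope 0.041
axis [-0.691 -0.387  0.61 ] tilt 52.39
[[[168, 194, 188], [170, 196, 188], [162, 194, 187], [91, 67, 57], [114, 79, 62], [138, 89, 61], [89, 64, 51], [109, 109, 104], [154, 183, 188], [152, 181, 184], [157, 186, 190]], [[97, 132, 167], [81, 90, 109], [84, 54, 36], [99, 60, 48], [107, 67, 45], [139, 84, 55], [102, 66, 52], [94, 63, 48], [78, 54, 47], [95, 127, 164], [94, 130, 167]]]
[[[90, 112, 78], [96, 120, 80], [89, 111, 74], [131, 80, 51], [147, 85, 50], [158, 93, 49], [83, 46, 20], [71, 59, 34], [57, 71, 44], [67, 80, 57], [61, 77, 48]], [[225, 239, 235], [180, 181, 168], [138, 87, 57], [154, 95, 65], [160, 98, 66], [162, 94, 56], [95, 60, 38], [87, 53, 35], [75, 46, 23], [62, 71, 45], [61, 73, 48]]]
```

View pics/cmp.png

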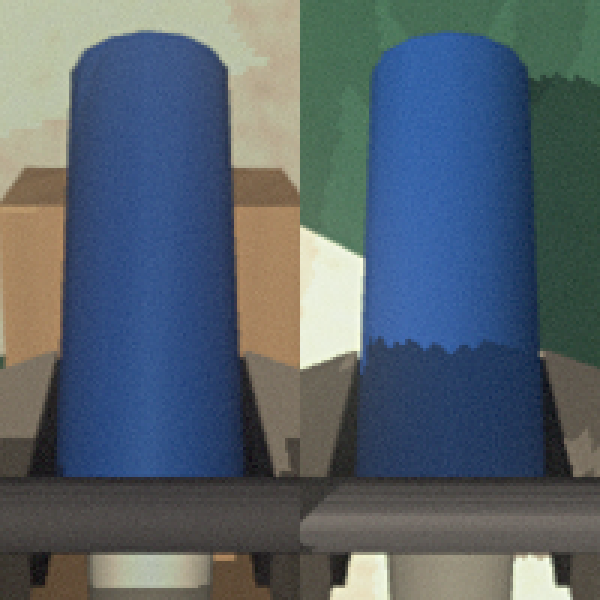

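Tilt is 50 ± 2°. Pressing the base corner down with a light grip.

```bash
python3 -m crank '[[0,0,0,-0.015,0],[0,0,0,-0.015,0],[0,0,0,-0.006,0],[0,0,0,-0.005,0],[0,0,0,-0.005,0],[0,0,0,-0.005,0],[0,0,0,0,0],[0,0,0,0,0]]' 10
python3 axis.py w14.png|tail -3; python3 -c "
from cell import arm;print(arm.observe()['force'],arm.observe()['position'])"
```

```text
clock: 21.25
position: [0.4099, 0.1004, 0.0535]
ee_rot: [-3.042, -0.784, -0.001]
force: [0.5, 0.0, 0.3]
width: 0.364
edge n 81 res 0.13 slope -0.0314
edge n 81 res 0.17 slope 0.0336
axis [-0.714 -0.396  0.577] tilt 54.79
[ 0.57586683 -0.5470221  -0.04873312] [0.4099699  0.10043546 0.05364171]
```

View pics/w14.png

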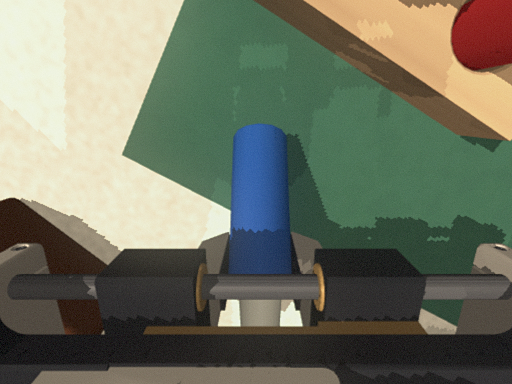

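```bash
python3 -m crank '[[0,0,0,-0.004,0],[0,0,0,-0.004,0],[0,0,0,-0.004,0],[0,0,0,-0.004,0],[0,0,0,-0.004,0],[0,0,0,0,0],[0,0,0,0,0],[0,0,0,0,0]]' 10
python3 axis.py w15.png|tail -3; python3 -c "
from cell import arm;print(arm.observe()['force'],arm.observe()['position'])"
```

```text
clock: 21.97
position: [0.41, 0.1005, 0.0456]
ee_rot: [-3.042, -0.784, -0.001]
force: [0.5, 0.4, -0.0]
width: 0.364
edge n 81 res 0.1 slope -0.0187
edge n 81 res 0.23 slope 0.0289
axis [-0.754 -0.423  0.503] tilt 59.8
[ 0.21556062 -0.90091632  1.36901231] [0.40995048 0.10038838 0.04558003]
```

View pics/w15.png

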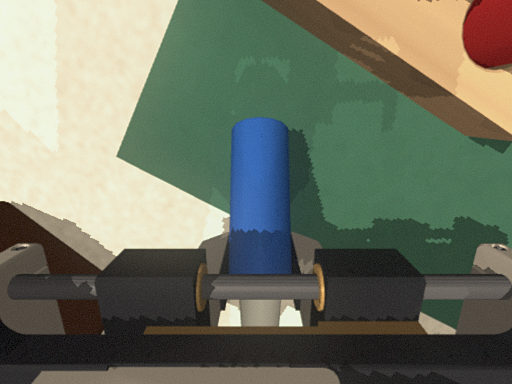

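Tilt reads about 60° now. Tightening the grip, lifting to height, and re-measuring.

```bash
python3 -m crank '[[0,0,0,0,0],[0,0,0,0,0],[0,0,0,0,0],[0,0,0,0.01,0],[0,0,0,0.04,0],[0,0,0,0.07,0],[0,0,0,0.09,0],[0,0,0,0.09,0]]' 45
python3 -m crank '[[0,0,0,0.09,0],[0,0,0,0.09,0],[0,0,0,0.08,0],[0,0,0,0.05,0],[0,0,0,0.03,0],[0,0,0,0.01,0],[0,0,0,0,0],[0,0,0,0,0]]'
python3 axis.py w16.png|tail -3
python3 - <<'E'
from h import *
im=snap('scene','s16.png'); cv2.imwrite('pics/s16c.png',cv2.resize(cv2.cvtColor(im,4)[40:160,220:360],None,fx=5,fy=5,interpolation=cv2.INTER_CUBIC))
E
```

```text
clock: 22.68
position: [0.4084, 0.1001, 0.1667]
ee_rot: [-3.041, -0.785, 0.004]
force: [1.1, 0.1, -0.9]
width: 0.355
clock: 23.35
position: [0.4091, 0.1, 0.3048]
ee_rot: [3.042, 0.784, -0.002]
force: [-1.0, 0.6, -0.4]
width: 0.36
edge n 81 res 0.09 slope -0.0241
edge n 81 res 0.18 slope 0.013
axis [-0.778 -0.424  0.465] tilt 62.32
```

View pics/s16c.png

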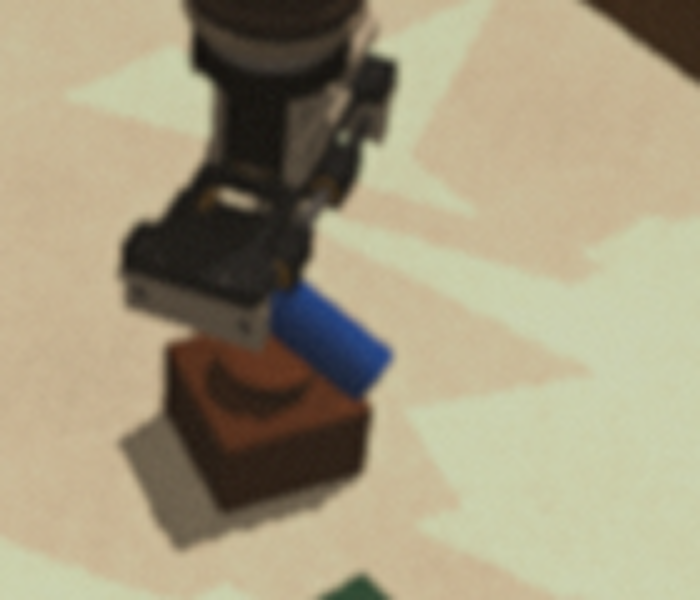

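View pics/w16.png

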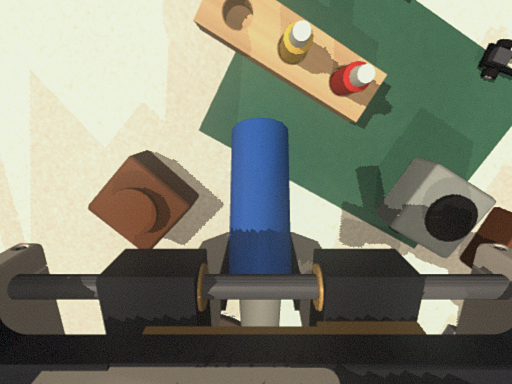

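```bash
python3 - <<'E'
from h import *
from scipy.spatial.transform import Rotation as R
np.set_printoptions(precision=4,suppress=True)
o=arm.observe(); M=R.from_rotvec(o['ee_rot']).as_matrix(); P=o['position']-.002*M[:,2]; ex=M[:,0]; ny=M[:,1]
f=lambda p:np.array(p)/5.+(220,40)-.5
def on(uv):
    a,d=ray('scene',uv); return a+d*((P-a)@ny)/(d@ny)
A=on((f((305,285))+f((272,335)))/2); B=on((f((392,352))+f((358,395)))/2)
r=A-B; print('centreline A',A,'B',B,'tilt by centreline',np.degrees(np.arccos(r[2]/np.linalg.norm(r))), 'B rel P: out',(B-P)@ex,'z',B[2]-P[2])
# predicted centreline slope through B by tilt
for t in range(48,73,3):
    a=np.radians(t); u=ex*np.sin(a)-np.array([0,0,np.cos(a)])
    d=proj('scene',B)-proj('scene',B-.03*u); print(t,np.degrees(np.arctan2(d[1],d[0])).round(1),end='; ')
# wrist: B from top row given tilt
E
```

```text
centreline A [0.4258 0.1093 0.2979] B [0.4705 0.134  0.273 ] tilt by centreline 64.01661958156078 B rel P: out 0.07028816346255086 z -0.03330955176734601
48 48.3; 51 46.0; 54 43.7; 57 41.5; 60 39.3; 63 37.1; 66 35.0; 69 32.8; 72 30.7;
```

Scene centreline gives 64°, wrist silhouettes 62°, and the bench-contact geometry about 63°, so they agree on ~62°. The base is at z≈0.273, so the bottle's mid-point is at ≈0.297 m. I'll raise it a few mm, let it settle, and check that it holds steady and nothing else moved.

```bash
python3 -m crank '[[0,0,0,0.008,0],[0,0,0,0,0],[0,0,0,0,0],[0,0,0,0,0],[0,0,0,0,0],[0,0,0,0,0],[0,0,0,0,0],[0,0,0,0,0]]'
python3 axis.py w17.png|tail -1
python3 - <<'E'
from h import *
o=arm.observe(); print(o['clock'],o['position'],o['width'],abs(o['dq']).max())
snap('scene','s17.png'); snap('top','t17.png')
a=cv2.imread('pics/scene0.png').astype(int); b=cv2.imread('pics/s17.png').astype(int)
for n,(x0,y0,x1,y1) in dict(red=(280,178,302,212),yel=(302,168,320,196),lorry=(318,210,380,252),chassis=(235,262,285,310)).items(): print(n,abs(a-b)[y0:y1,x0:x1].mean().round(1))
cv2.imwrite('pics/cmp2.png',cv2.resize(np.hstack([a[150:310,220:400],b[150:310,220:400]]).astype(np.uint8),None,fx=2.2,fy=2.2))
E
```

```text
clock: 24.12
position: [0.4097, 0.1003, 0.3087]
ee_rot: [3.042, 0.784, -0.0]
force: [0.1, 0.6, -2.1]
width: 0.36
axis [-0.781 -0.425  0.457] tilt 62.81
24.1667 [0.40968637 0.10025807 0.3087332 ] 0.3639360256815808 0.0019060313046926232
red 7.1
yel 13.1
lorry 8.2
chassis 7.6
```

View pics/cmp2.png

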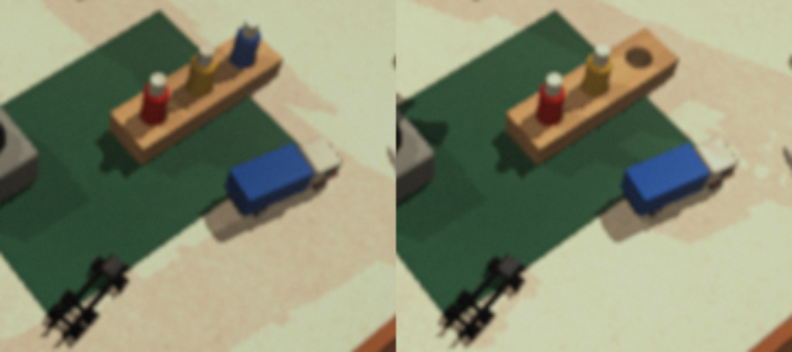

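View pics/w17.png

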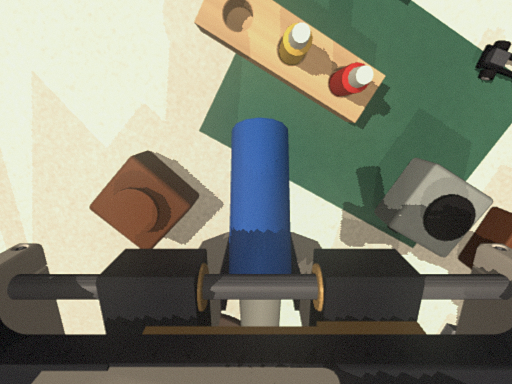

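Red, yellow, lorry and chassis are where they were (only the lighting differs). The bottle's base row is unchanged at about 119 and the arm is still. Handing in.

```bash
python3 -c "
from cell import arm; print(arm.sign_off())"
```

```text
the job is handed in; nothing more can be done
None
```

I pressed the blue bottle on the mixer pad as asked, and the job is handed in with the bottle held tipped in the gripper. It took about 24 s of the 45 s allowed.

- **Press:** I drew the bottle from the rack's end well, set it upright on the middle of the grey mixer's pad and held the pad against its stop for about 1.7 s. The wrist force was 20–34 N.
- **Tipping:** The moves cannot tilt the tool, so I turned the bottle within the light grip. I pushed it first against the rack's free end edge and then base-down on the clear bench, and gripped at 45 N afterwards.
- **Final pose:** The bottle is steady, cap end up, with its middle about 0.30 m above the bench. My tilt estimates were 62–63° from the wrist camera, about 64° from the scene camera and about 63° from the bench contact, so probably 2–4° past the 60° asked.
- **Other things:** The red and yellow bottles, the lorry and the chassis look unmoved when the start and end pictures are compared.

**Early disagreement:** After the first push I read 57–63° because I assumed the bottle had not slid in the jaws. It had slid about 1 cm, and the tilt was really about 50°, which the bench push then corrected. It is therefore gripped near the top of its straight part rather than at the height where I first took hold.

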